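# Lay out the bare slate at the patisserie counter

### The arm

A 6-joint arm with a two-finger parallel gripper is mounted at the origin on the work surface. World frame = base frame: x ahead of the robot, y to its left, z up, the work surface at z = 0. Lengths are in mm, angles in rad, forces in N, time in s.
With the tool pointing down it reaches from about 275 to 825 mm from the base axis. Payload 5.2 kg.
Tool frame: the origin (TCP) lies between the finger pads; the fingertips stand 19 mm ahead of it and the grasp point (between the pads) is the TCP; z points along the fingers, y is the line along which they close (so a half turn about z gives the same grasp; the last joint's range is limited). The gripper opens to 93 mm and grips with 3 to 60 N. Pads are 15 mm wide; open, the fingers measure 128 mm over their backs; the gripper's body (75 mm by 188 mm) begins 65 mm behind the grasp point.
Start: joints at [-1.345, 0.259, 1.535, -0, 1.348, -0.203], TCP at [228.699, -500.202, 237.653] pointing down, gripper open.
Joint ranges: [-3.14, 3.14], [-0.91, 2.08], [0.19, 2.58], [-1.22, 4.36], [0.22, 2.71], [-3.12, 3.12]. Speed limits (rad/s): [2.57, 2.57, 3.14, 3.14, 3.14, 3.14].

### API

Orientations are given as a unit quaternion [w, x, y, z].
In Python, from bench import robot gives the robot as it stands.
- The arm moves only by the tool servo_tool, never from a script. Its argument "plan" is a list that holds one entry, the list of rows, each a list of 5 numbers: the finger opening in mm, from 0 to 93, then the shift along the tool's x, y, z scaled (see below), then the turn about the tool's z scaled (see below). In form: [[[fingers, dx, dy, dz, turn], ...]]. A call has 1 to 5 rows; each row shifts and turns the commanded pose from where the row before left it, along the tool's axes as they then stand; what a row does not reach is not made up. The controller multiplies each number of a shift by 0.4 m and each number of a turn by pi/4 rad. A row lasts 1/10 s, in which the tool goes at most 50 mm and 8.59 degrees, less where a joint would pass 70% of its speed; a pose out of reach is approached as far as the arm can. A call with a number of a shift or a turn outside -1 to 1 is refused whole. A call with a gripper value outside its range is refused whole. The fingers move at their own pace and stop on an object; "squeeze" is the grip in N (left out, the last holds). Time passes only in rows, so rows that do not move let the fingers close. It gives the time, the measured TCP pose, the force, the opening and the grip force at its end, in the units of the state.
- robot.state(): the state, without advancing time (a new reading comes with each control period).
- robot.get_image(name): name is "scene" or "side" or "wrist"; returns the picture (400x640x3 uint8, blue, green, red); there is no depth.
- robot.camera_model(name): a dict with "fx", "fy", "cx", "cy" (pixels), "k1" (the pictures are not rectified: a ray, as slopes to the right and down, at radius r is drawn at 1 + k1 r^2 times it, then the intrinsics apply), "world_from_camera" (4x4, takes a point from camera to world coordinates). Camera axes: x right, y up, looking along -z (the intrinsics and any distortion apply to the point x, -y, -z); pixel columns grow to the right and rows downward; lengths in mm; the calibration is good to about 2 mm. A picture is of the moment at which its call begins: read the wrist's pose just before it. camera_model takes no time and is no camera call; for the wrist camera it gives the pose at the moment of the call.
- robot.finish_job(): hands the job in; it is judged then, once.
Trained networks look in the newest picture that a camera, given by its name, has taken for a name from the list of things; names that differ only in an ending like _2 or _b are one class to them, and where a whole thing is asked for, a point or a joint stands for the part that bears it (a point fixed in the world has none). Each returns a list of dicts, best first, with "p" (0 to 1); they miss things now and then, are a little off and sometimes report something else, mostly with a low value. They report only what shows in the picture. A call takes as long as a camera call. They do not tell look-alikes from the thing itself.
- robot.look_for(target, camera): "position" ([x, y, z] in mm, in world coordinates, good to about 4 mm: the middle of the surface that is visible of it).
- robot.spot_point(target, camera): "position" ([x, y, z] in mm, in world coordinates, good to about 4 mm: a listed point, or the origin of a listed thing).
The state is a dict: "time": time; "q": joint angles; "qd": joint speeds; "tau": joint torques, N m; "tool_pos": TCP position; "tcp_rot": TCP orientation; "ft_force": force on the tool from outside, world axes, zero at the start; "moment": the same for the moment, N m; "finger_gap": opening from 0.0 (shut) to 1.0 (fully open); "gripper_force": force on a finger pad.
Only numpy, scipy, OpenCV 4.12 (cv2) and the standard library are available. Lean on these libraries where they do the work, as an engineer would, in place of code of your own. Each camera call takes 0.05 s, during which the arm holds its last target. There are 200 camera calls.

### The job

One long narrow serving slate on the glass step is still empty. Keep it flat and slide it straight out over the step's front edge (towards the robot) until about 45 mm of its end overhangs, grip it across its width by that end, and lower it onto the empty marble plinth so that it lies flat, centred and along the plinth's long side before you let go. Do not disturb the filled slate on the step.

Things in the scene. Friction and masses are not known exactly. Their poses are not given: they have to be found in the camera images.
- slate: Bare dark grey slate strip, 160 x 50 x 3 mm, 65 g, flat on the glass step, long side roughly front to back, near end 10 to 30 mm inside the front edge. (The bare 80 mm square is a bystander.) Too thin to grip well where it lies, but it slides easily on the glass (friction 0.3): closed fingertips pressed on top with 5 to 15 N drag it. Origin: centre of underside; x along it, away from the robot.
- step: Fixed serving step, pale green glass top on a white foot: 240 mm deep (x), 320 mm wide (y), top 60 mm above the counter. The glass, 12 mm thick, juts out 20 mm past the foot. Origin: centre of underside. x points away from the robot: the front edge is the line x = -120 mm in its frame, y runs along it. The counter just in front of that edge is free.
- plinth: The empty fixed white marble block, 80 mm long (x), 60 mm wide (y), 45 mm high, on the counter left or right of the step; its twin on the other side already carries a slate of sweets. Origin: centre of underside, top 45 mm above it. x: long side, roughly away from the robot. The slate centred on it overhangs 40 mm at each end, which leaves room for the fingers.
- filled_slate: Bystander: loose dark slate 160 x 60 x 5 mm with two rows of small sweets, about 32 mm high in all, 400 g, on the step. It, the bare strip and the bare square lie side by side about 100 mm apart, in any order. Origin: centre of underside; x along its length. Leave it where it is.
Not all that is in view belongs to the job. Leave any green look-alike of the slate alone.

How it is judged (in metres and radians):
On the way, in this order (a step that is already met when the one before it is completed fails the run):
1. the bare slate lies flat on the step with at least 25 mm of its near end over the front edge (x of slate in the frame of step below -0.065 m and z of slate in the frame of step between 0.056 and 0.064 m and angle between slate's own z axis and vertical below 0.05 rad), for 0.2 s.
2. the slate is lifted off the step in the fingers (height (world z) of slate above 0.075 m and contact force between the fingers and slate above 0.5 N and contact force between slate and step below 0.01 N), for 0.1 s.
3. the slate, still in the fingers, is lowered over the plinth to within 15 mm of its top (z of slate in the frame of plinth below 0.06 m and horizontal distance between slate and plinth below 0.03 m and contact force between the fingers and slate above 0.5 N), for 0.05 s.
At the end, for the whole second after the job is handed in: The bare slate rests flat on top of the empty plinth (tilt under 3.4 degrees), its centre within 20 mm of the plinth's centre and its length within 11 degrees of the plinth's long side, released and at rest (horizontal distance between slate and plinth below 0.02 m and z of slate in the frame of plinth between 0.042 and 0.049 m and angle between slate's own z axis and vertical below 0.06 rad and angle between the x axis of slate and the x axis of plinth, either way round below 0.2 rad and linear speed of slate below 0.02 m/s); the robot touches nothing.
It fails at once if the filled slate on the step is moved by more than 30 mm (distance of filled_slate from where it was at the start of the episode above 0.03 m).
It also fails if it takes over 51 s, if anything falls off the work surface, if the arm or the gripper's body presses on something with over 40 N, if the wrist force passes 120 N, or if a joint passes its speed limit or range.

## Working session

There is one attempt and no reset: what is moved stays moved. The work goes in short steps, Python scripts to look and compute and a tool call to move; the robot and the scene stay as the last step left them, time stands still between calls to the robot, and variables do not carry over. Pictures are saved under pics/ and viewed, at most 10 in all, crops included, and the job is handed in when it is done.

Besides the shell and the picture viewer there is one more tool, called as name(argument=value, ...) on one line, values as JSON. servo_tool: Moves the arm, as the interface text tells. Its arguments: {"type":"object","properties":{"plan":{"type":"array","items":{"type":"array","items":{"type":"array","items":{"type":"number"}}}},"squeeze":{"type":"number"}},"required":["plan"]}

```bash
mkdir -p pics
cat > h.py <<'E'
import numpy as np, cv2
from bench import robot
def ray(cam,u,v,m=None):
    m=m or robot.camera_model(cam)
    d=np.array([(u-m['cx'])/m['fx'],(v-m['cy'])/m['fy']]); s=d.copy()
    for _ in range(20): s=d/(1+m['k1']*(s@s))
    T=np.array(m['world_from_camera']); return T[:3,3],T[:3,:3]@np.array([s[0],-s[1],-1])
def onz(cam,u,v,z,m=None):
    o,d=ray(cam,u,v,m); return o+d*(z-o[2])/d[2]
def proj(cam,P,m=None):
    m=m or robot.camera_model(cam); T=np.array(m['world_from_camera'])
    p=T[:3,:3].T@(np.array(P)-T[:3,3]); s=np.array([p[0],-p[1]])/-p[2]; s=s*(1+m['k1']*(s@s))
    return s*[m['fx'],m['fy']]+[m['cx'],m['cy']]
E
python3 - <<'E'
from h import *
for c in ['scene','side']:
    cv2.imwrite(f'pics/{c}0.png',robot.get_image(c))
    for t in ['slate','step','plinth','filled_slate']:
        print(c,t,[(np.round(d['position']).tolist(),round(d['p'],2)) for d in robot.spot_point(t,c)[:4]])
    print(np.round(robot.camera_model(c)['world_from_camera'],2).tolist())
s=robot.state();print(s)
E
```

```text
scene slate [([591.0, 109.0, 62.0], 0.98), ([773.0, -252.0, 1.0], 0.93), ([357.0, 175.0, -0.0], 0.6), ([484.0, 500.0, 2.0], 0.56)]
scene step []
scene plinth [([500.0, 297.0, 2.0], 0.94)]
scene filled_slate [([594.0, -97.0, 63.0], 0.56)]
[[-0.83, -0.37, 0.42, 1113.71], [0.56, -0.57, 0.6, 845.77], [0.02, 0.74, 0.68, 908.33], [0.0, 0.0, 0.0, 1.0]]
side slate [([773.0, -252.0, 3.0], 0.84), ([488.0, 504.0, 4.0], 0.71), ([356.0, 177.0, 0.0], 0.66), ([591.0, 113.0, 63.0], 0.57)]
side step [([617.0, 12.0, -2.0], 0.88)]
side plinth []
side filled_slate [([593.0, -91.0, 57.0], 0.62)]
[[-0.73, 0.51, -0.46, 123.38], [-0.69, -0.52, 0.5, 547.1], [0.02, 0.68, 0.73, 735.89], [0.0, 0.0, 0.0, 1.0]]
{'time': 0.5, 'q': array([-1.34478320e+00,  2.58630146e-01,  1.53506153e+00, -2.53382825e-05,
        1.34800385e+00, -2.02815302e-01]), 'qd': array([-0.00078962,  0.00113267,  0.00015662,  0.00126266,  0.0001305 ,
        0.00072818]), 'tau': array([-2.93813275e-03, -4.36822236e+01, -2.84071505e+01,  7.19454931e-02,
        3.24817398e-02, -1.48870322e-05]), 'tool_pos': array([ 228.69236407, -500.16885888,  237.61176259]), 'tcp_rot': array([-5.12867252e-05,  9.77100605e-01,  2.12777828e-01, -1.29515979e-05]), 'ft_force': array([-0.81553279, -0.14039575, -0.4298288 ]), 'moment': array([-0.05276658,  0.01733886,  0.01829557]), 'gripper_force': 0.0, 'finger_gap': 1.0049632275039788}
```

View pics/scene0.png

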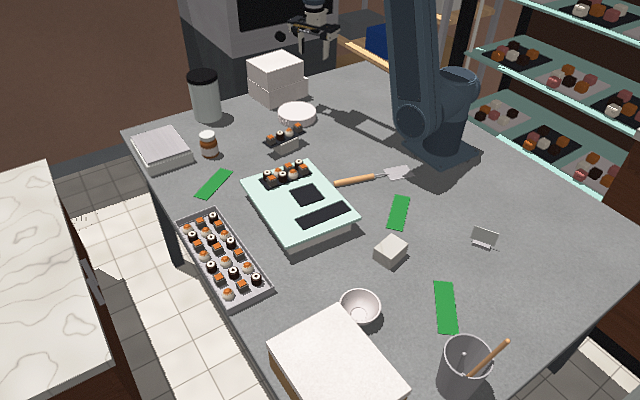

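View pics/side0.png

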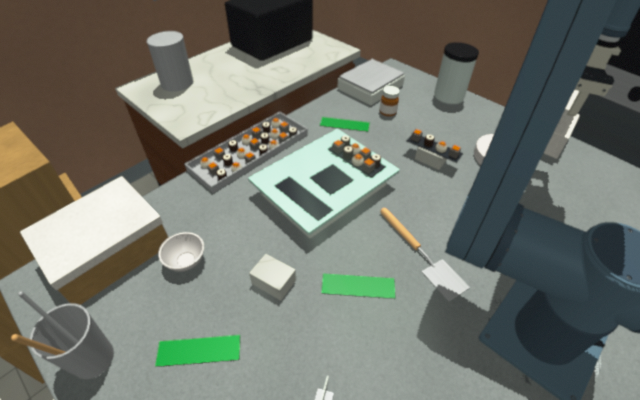

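Candidates: dark strip on the glass at scene (323,215), dark square (307,195), which is a bystander, filled slate (288,172), and green strips (213,184), (398,212) and (446,307). I choose the dark strip. The empty plinth is at scene (391,250); its twin at (285,140) is loaded. Next I'll measure with a rectified map.

```bash
cat >> h.py <<'E'
def top(img,cam,z,x0,x1,y0,y1,s=2,m=None):
    m=m or robot.camera_model(cam)   # rows: x from x1 down to x0 ; cols: y from y1 to y0
    X=np.arange(x1,x0,-1/s);Y=np.arange(y1,y0,-1/s)
    M=np.array([[proj(cam,[x,y,z],m) for y in Y] for x in X],np.float32)
    return cv2.remap(img,M[...,0],M[...,1],cv2.INTER_CUBIC)
E
python3 - <<'E'
from h import *
out=[]
for c in ['scene','side']:
    im=cv2.imread(f'pics/{c}0.png')
    a=top(im,c,63,450,760,-170,190); g=a.max(2)
    n,l,st,ce=cv2.connectedComponentsWithStats((g<95).astype(np.uint8))
    for i in range(1,n):
        if st[i,4]>5000:
            r=cv2.minAreaRect(np.argwhere(l==i)[:,::-1].astype(np.float32)); print(c,'dark c',760-r[0][1]/2,190-r[0][0]/2,np.array(r[1])/2,r[2])
    b=top(im,c,45,440,560,240,360); 
    out.append(a); out.append(cv2.resize(b,(a.shape[0],a.shape[0])))
    for t,cc in (('look step',robot.look_for('step',c)),('plinth',robot.look_for('plinth',c)),('sp plinth',robot.spot_point('plinth',c))): print(c,t,[(np.round(d['position']).tolist(),round(d['p'],2)) for d in cc[:3]])
A=np.vstack([np.hstack(out[:2]),np.hstack(out[2:])]); print(A.shape)
cv2.imwrite('pics/top0.png',cv2.resize(A,(640,int(640*A.shape[0]/A.shape[1])),interpolation=cv2.INTER_AREA)[:600])
E
```

```text
scene dark c 748.8371315002441 56.429779052734375 [268.02392578  11.70686054] 3.695220708847046
scene dark c 594.5779113769531 -99.60031127929688 [ 86.73347473 162.12843323] 2.763857364654541
scene dark c 594.8523254394531 113.35562133789062 [ 50.53942108 158.31112671] 2.414656639099121
scene dark c 587.7361297607422 15.541915893554688 [83.01230621 79.70418549] 5.659481525421143
scene look step [([653.0, 56.0, 61.0], 0.7)]
scene plinth [([515.0, 307.0, 44.0], 0.7)]
scene sp plinth [([500.0, 297.0, 2.0], 0.94)]
side dark c 592.25 181.75 [180.5  16.5] 90.0
side dark c 596.1595458984375 -97.96368408203125 [ 70.5774765  161.26045227] 1.9091525077819824
side dark c 592.0760955810547 112.16838073730469 [ 45.78760529 155.32543945] 2.009553909301758
side dark c 585.6230316162109 15.330947875976562 [75.69460297 76.53381348] 5.946863651275635
side dark c 462.0960693359375 -23.773956298828125 [90.27987671 22.71731567] 1.6211459636688232
side look step [([610.0, 50.0, 57.0], 0.87)]
side plinth [([488.0, 305.0, 49.0], 0.79)]
side sp plinth []
(1240, 1340, 3)
```

View pics/top0.png

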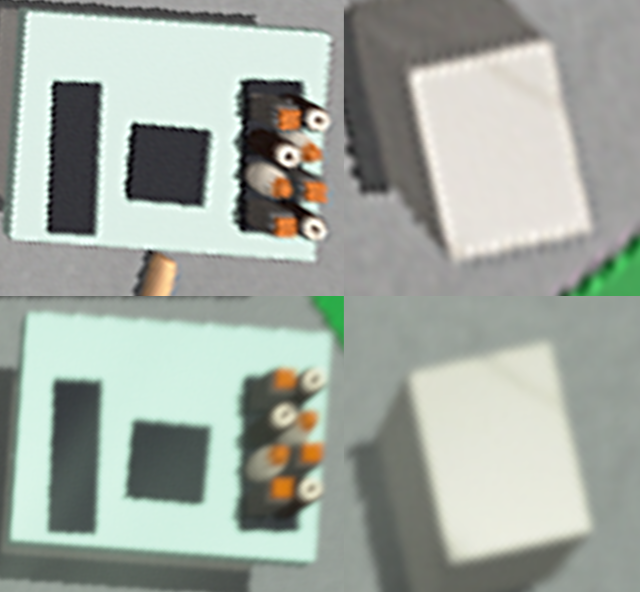

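The crop confirms it: left is the bare strip (75,157), middle the square, right the filled slate, with the white plinth top clearly seen. Now I'll fit the step and plinth.

Run:
```python
from h import *
for c in ['scene','side']:
    im=cv2.imread(f'pics/{c}0.png')
    for nm,z,B in (('step',60,(430,790,-190,210)),('plinth',45,(430,570,230,370))):
        a=top(im,c,z,*B).astype(int)
        mk=(a[...,1]-a[...,2]>8)&(a[...,1]>150) if nm=='step' else a.min(2)>(150 if c=='scene' else 145)
        mk=mk.astype(np.uint8); mk=cv2.morphologyEx(mk,cv2.MORPH_OPEN,np.ones((9,9)))
        n,l,st,ce=cv2.connectedComponentsWithStats(mk); i=1+st[1:,4].argmax()
        r=cv2.minAreaRect(np.argwhere(l==i)[:,::-1].astype(np.float32)); print(c,nm,B[1]-r[0][1]/2,B[3]-r[0][0]/2,np.array(r[1])/2,r[2])
```

```text
scene step 615.8427276611328 8.487228393554688 [323.07028198 242.98295593] 4.147119522094727
scene plinth 500.25 300.25 [139.5 139.5] 90.0
side step 644.4555511474609 -8.14605712890625 [355.89590454 314.42053223] 3.7888896465301514
side plinth 500.25 300.25 [139.5 139.5] 90.0
```

servo_tool(plan=[[[0,0,0,-0.1,0.149],[0,0,0,-0.1,0.149],[0,0,0,0,0.149],[0,0,0,0,0.149]]])

```text
time: 1.2
tool_pos: [228.9, -500.9, 319.5]
tcp_rot: [0.002, 1.0, -0.022, 0.0]
ft_force: [0.6, 0.9, -0.3]
finger_gap: 0.704
gripper_force: 0.0
```

```bash
cat >> h.py <<'E'
from scipy.spatial.transform import Rotation as R
def st():
    s=robot.state(); q=s['tcp_rot']; Rm=R.from_quat([q[1],q[2],q[3],q[0]]).as_matrix()
    return s,np.array(s['tool_pos']),Rm
def go(P,yaw=None):
    s,p,Rm=st(); y=np.degrees(np.arctan2(Rm[1,0],Rm[0,0])); d=Rm.T@(np.array(P)-p)
    print('t',s['time'],'tcp',p.round(1),'yaw',y.round(2),'F',np.round(s['ft_force'],1),'tool d mm',d.round(1),'units',(d/400).round(4), 'turn units',None if yaw is None else round((y-yaw)/45,3),'q6',round(s['q'][5],2))
E
python3 -c "
from h import *
go([580,113.2,150],-2.2)
print(onz('scene',275,75,100),onz('scene',275,60,150))"
```

```text
t 1.2 tcp [ 228.9 -500.9  319.5] yaw -2.53 F [ 0.6  0.9 -0.3] tool d mm [ 323.5 -629.6  167.6] units [ 0.8088 -1.574   0.419 ] turn units -0.007 q6 0.27
[ 315.55138882 -651.85392818  100.        ] [ 297.17058252 -679.62177291  150.        ]
```

servo_tool(plan=[[[0,0.0506,-0.0984,0,0],[0,0.0506,-0.0984,0,0],[0,0.0506,-0.0984,0,0],[0,0.0506,-0.0984,0,0],[0,0.0506,-0.0984,0,0]]])

```text
time: 1.7
tool_pos: [338.0, -306.0, 317.8]
tcp_rot: [0.0, 1.0, -0.02, 0.0]
ft_force: [0.5, -0.6, 0.0]
finger_gap: 0.275
gripper_force: 0.0
```

servo_tool(plan=[[[0,0.0506,-0.0984,0,0],[0,0.0506,-0.0984,0,0],[0,0.0506,-0.0984,0,0],[0,0.0506,-0.0984,0,0],[0,0.0506,-0.0984,0,0]]])

```text
time: 2.2
tool_pos: [447.0, -113.1, 318.0]
tcp_rot: [0.0, 1.0, -0.02, 0.0]
ft_force: [0.9, -0.6, -0.1]
finger_gap: 0.005
gripper_force: 0.0
```

servo_tool(plan=[[[0,0.0506,-0.0984,0,0],[0,0.0506,-0.0984,0,0],[0,0.0506,-0.0984,0.05,0],[0,0.0506,-0.0984,0.05,0],[0,0.0506,-0.0984,0.05,0]]])

```text
time: 2.7
tool_pos: [556.0, 79.6, 257.2]
tcp_rot: [0.0, 1.0, -0.02, 0.001]
ft_force: [0.4, -0.5, -0.1]
finger_gap: 0.006
gripper_force: 0.0
```

```bash
python3 -c "
from h import *
go([580,113.2,110],-2.2)"
```

```text
t 2.7 tcp [556.   79.6 257.2] yaw -2.24 F [ 0.4 -0.5 -0.1] tool d mm [ 22.5 -34.5 147.3] units [ 0.0562 -0.0863  0.3681] turn units -0.001 q6 1.55
```

servo_tool(plan=[[[0,0.0562,-0.0863,0.05,0],[0,0,0,0.1,0],[0,0,0,0.1,0],[0,0,0,0.1,0],[0,0,0,0.01,0]]])

```text
time: 3.2
tool_pos: [575.2, 111.6, 108.4]
tcp_rot: [0.0, 1.0, -0.02, -0.005]
ft_force: [-0.6, 0.3, 0.3]
finger_gap: 0.006
gripper_force: 0.0
```

```bash
python3 -c "
from h import *
go([580,113.2,82],-2.2)
m=robot.camera_model('wrist');cv2.imwrite('pics/w0.png',robot.get_image('wrist'))
print(proj('wrist',[580,113.2,63],m),proj('wrist',[513.5,116,63],m), proj('wrist',[673,110,63],m))
"
```

```text
t 3.2 tcp [575.2 111.6 108.4] yaw -2.24 F [-0.6  0.3  0.3] tool d mm [ 5.  -1.8 26.4] units [ 0.0124 -0.0046  0.066 ] turn units -0.001 q6 1.61
[318.93103027 220.18727893] [318.94835774 294.50414417] [317.84572779  87.72301526]
```

View pics/w0.png

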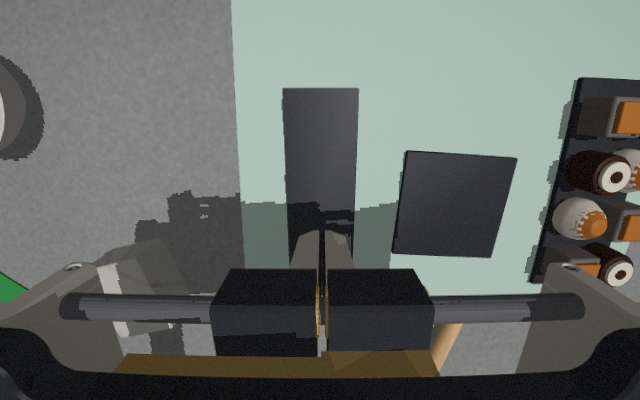

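The wrist view shows the strip (283–358, 88 down) centred under the closed fingers, and the predicted far end matches at row 88. Descending to contact.

servo_tool(plan=[[[0,0.0124,-0.003,0.03,0],[0,0,0,0.02,0],[0,0,0,0.005,0],[0,0,0,0.005,0],[0,0,0,0,0]]])

```text
time: 3.75
tool_pos: [584.3, 112.4, 90.1]
tcp_rot: [-0.0, 1.0, -0.02, 0.0]
ft_force: [-0.1, -0.0, 0.4]
finger_gap: 0.006
gripper_force: 0.0
```

servo_tool(plan=[[[0,0,0,0.01,0],[0,0,0,0.005,0],[0,0,0,0.005,0],[0,0,0,0,0],[0,0,0,0,0]]])

```text
time: 4.25
tool_pos: [584.3, 112.5, 82.3]
tcp_rot: [-0.0, 1.0, -0.02, 0.0]
ft_force: [-1.2, -0.3, 5.8]
finger_gap: 0.008
gripper_force: 2.7
```

servo_tool(plan=[[[0,0,0,0.0015,0],[0,0,0,0,0],[0,0,0,0,0]]])

```text
time: 4.55
tool_pos: [584.4, 112.5, 82.3]
tcp_rot: [0.0, 1.0, -0.02, 0.001]
ft_force: [-2.6, 1.2, 8.5]
finger_gap: 0.007
gripper_force: 4.5
```

servo_tool(plan=[[[0,-0.01,0,0.0005,0],[0,-0.02,0,0,0],[0,-0.025,0,0,0],[0,-0.02,0,0,0],[0,0,0,0,0]]])

```text
time: 5.05
tool_pos: [554.6, 113.7, 82.3]
tcp_rot: [-0.0, 1.0, -0.02, 0.001]
ft_force: [-2.0, 0.5, 9.2]
finger_gap: 0.005
gripper_force: 4.4
```

servo_tool(plan=[[[0,-0.0125,0,0,0],[0,-0.02,0,0,0],[0,-0.02,0,0,0],[0,-0.01,0,0,0],[0,0,0,0,0]]])

```text
time: 5.55
tool_pos: [530.3, 114.6, 82.3]
tcp_rot: [-0.0, 1.0, -0.02, 0.002]
ft_force: [-0.7, -0.1, 8.6]
finger_gap: 0.005
gripper_force: 4.2
```

```bash
cat >> h.py <<'E'
def dark(tag,x0=400,x1=700,y0=40,y1=175):
    for c in ['scene','side']:
        im=robot.get_image(c); cv2.imwrite(f'pics/{c}{tag}.png',im)
        a=top(im,c,63,x0,x1,y0,y1); cv2.imwrite(f'pics/top_{c}{tag}.png',a)
        n,l,s,ce=cv2.connectedComponentsWithStats((a.max(2)<95).astype(np.uint8))
        for i in range(1,n):
            if s[i,4]>4000:
                r=cv2.minAreaRect(np.argwhere(l==i)[:,::-1].astype(np.float32)); print(c,np.round([x1-r[0][1]/2,y1-r[0][0]/2]+list(np.array(r[1])/2)+[r[2]],1))
        for f in ('slate',): print([(np.round(d['position']).tolist(),round(d['p'],2)) for d in robot.spot_point(f,c)[:4]])
E
python3 -c "
from h import *
go([530,115,110]); dark(1)"
```

```text
t 5.55 tcp [530.3 114.6  82.3] yaw -2.25 F [-0.7 -0.1  8.6] tool d mm [ -0.2  -0.4 -27.7] units [-0.0004 -0.0009 -0.0693] turn units None q6 1.62
scene [590.5  49.8  81.   18.5  90. ]
scene [541.5  91.5 158.  102.   90. ]
scene [441.5  73.8  82.   66.5  90. ]
[([484.0, 500.0, 1.0], 0.98), ([536.0, 114.0, 60.0], 0.89), ([770.0, -253.0, 1.0], 0.84), ([357.0, 176.0, 1.0], 0.58)]
side [540.5  97.7 109.6 249.    9.5]
[([355.0, 177.0, -0.0], 0.77), ([487.0, 502.0, 1.0], 0.62), ([773.0, -252.0, 0.0], 0.61), ([537.0, 115.0, 64.0], 0.6)]
```

servo_tool(plan=[[[0,0,0,-0.05,0],[0,0,0,-0.1,0],[80,-0.06,0,0,0],[80,-0.065,0,0,0],[80,0,0,0,0]]])

```text
time: 6.25
tool_pos: [476.0, 116.9, 140.7]
tcp_rot: [-0.0, 1.0, -0.019, -0.001]
ft_force: [0.5, 0.1, 0.2]
finger_gap: 0.214
gripper_force: 0.0
```

servo_tool(plan=[[[80,0,0,0,0],[80,0,0,0,0],[80,0,0,0,0]]])

```text
time: 6.55
tool_pos: [480.0, 116.5, 140.8]
tcp_rot: [-0.0, 1.0, -0.02, 0.0]
ft_force: [-0.0, 0.3, -0.2]
finger_gap: 0.47
gripper_force: 0.0
```

```bash
python3 -c "
from h import *
go([480,117,61],-2.2); dark(2)
m=robot.camera_model('wrist');im=robot.get_image('wrist');cv2.imwrite('pics/w2.png',im)
a=top(im,'wrist',63,420,680,40,190,2,m);cv2.imwrite('pics/tw2.png',a)
"
```

```text
t 6.55 tcp [480.  116.5 140.8] yaw -2.26 F [-0.   0.3 -0.2] tool d mm [-0.1 -0.5 79.8] units [-0.0003 -0.0013  0.1994] turn units -0.001 q6 1.62
scene [591.2  49.5  79.5  18.   90. ]
scene [539.2 131.8  84.9 163.5   1.4]
[([356.0, 176.0, -0.0], 0.95), ([536.0, 114.0, 63.0], 0.69), ([483.0, 508.0, -2.0], 0.58)]
side [601.8  66.5 125.5  52.   90. ]
side [508.2 107.8 215.5 134.5  90. ]
[([539.0, 113.0, 62.0], 0.87), ([491.0, 502.0, 3.0], 0.71), ([355.0, 176.0, -0.0], 0.57)]
```

View pics/tw2.png

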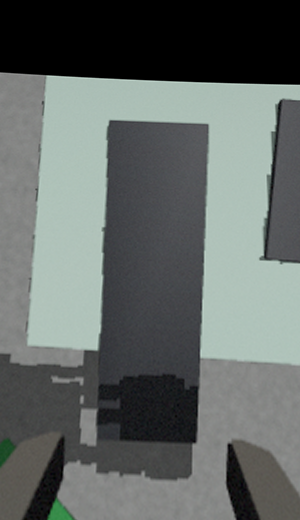

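The rectified wrist view shows the near end at row 441 (x≈459.5), the glass edge at row ~352 (x≈503), so about 44 mm of overhang, with the slate centred on y≈115.6 at the grip point. Now going down to grip.

servo_tool(plan=[[[80,0,0.0025,0,0],[80,0,0,0,0],[80,0,0,0.1,0],[80,0,0,0.07,0],[80,0,0,0.0288,0]]], squeeze=40)

```text
time: 7.3
tool_pos: [477.4, 115.5, 59.1]
tcp_rot: [0.0, 1.0, -0.02, -0.002]
ft_force: [-0.5, -0.5, -0.5]
finger_gap: 0.858
gripper_force: 0.0
```

servo_tool(plan=[[[80,0,0,0,0],[80,0,0,0,0]]])

```text
time: 7.5
tool_pos: [479.9, 115.6, 62.1]
tcp_rot: [-0.0, 1.0, -0.02, 0.001]
ft_force: [0.6, 0.1, 0.7]
finger_gap: 0.859
gripper_force: 0.0
```

servo_tool(plan=[[[40,0,0,0,0],[40,0,0,0,0],[40,0,0,0,0],[40,0,0,0,0],[40,0,0,0,0]]])

```text
time: 8.0
tool_pos: [479.4, 115.6, 61.7]
tcp_rot: [-0.0, 1.0, -0.02, 0.0]
ft_force: [-1.0, 0.4, 1.3]
finger_gap: 0.527
gripper_force: 40.0
```

servo_tool(plan=[[[40,0,0,0,0],[40,0,0,0,0],[40,0,0,0,0]]])

```text
time: 8.3
tool_pos: [479.3, 115.5, 61.5]
tcp_rot: [-0.0, 1.0, -0.02, 0.0]
ft_force: [-0.4, 0.0, 3.0]
finger_gap: 0.524
gripper_force: 40.0
```

servo_tool(plan=[[[40,0,0,-0.01,0],[40,0,0,-0.02,0],[40,0,0,-0.03,0],[40,0,0,-0.04,0],[40,0,0,-0.03,0]]])

```text
time: 8.8
tool_pos: [479.5, 115.6, 115.0]
tcp_rot: [-0.0, 1.0, -0.02, 0.001]
ft_force: [-0.3, -0.5, -0.4]
finger_gap: 0.528
gripper_force: 40.0
```

servo_tool(plan=[[[40,0,0,-0.02,0],[40,0,0,0,0],[40,0,0,0,0]]])

```text
time: 9.1
tool_pos: [479.0, 115.5, 121.3]
tcp_rot: [0.0, 1.0, -0.02, 0.0]
ft_force: [-0.3, 0.2, -1.6]
finger_gap: 0.524
gripper_force: 40.0
```

Run:
```python
from h import *
o=[]
for c in ['scene','side']:
    im=robot.get_image(c); p=proj(c,[530,115,120]).astype(int)
    o.append(cv2.resize(im[p[1]-75:p[1]+75,p[0]-100:p[0]+100],(400,300),interpolation=cv2.INTER_CUBIC))
cv2.imwrite('pics/lift.png',np.hstack(o))
a=np.radians(12.5);g=np.array([498,297])-59*np.array([np.cos(a),np.sin(a)]); print(g)
go([*g,110],12.5)
```

```text
[440.39853558 284.23006278]
t 9.2 tcp [478.6 115.5 120.8] yaw -2.25 F [-0.3  0.2 -1.2] tool d mm [ -44.8 -167.1   10.8] units [-0.112  -0.4177  0.027 ] turn units -0.328 q6 1.62
```

View pics/lift.png

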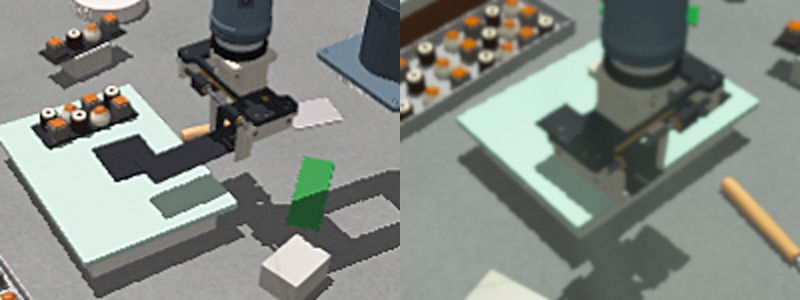

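The slate is held about level, clear of the step. Moving to the plinth.

servo_tool(plan=[[[40,-0.01,-0.03,0,0],[40,-0.015,-0.05,0,0],[40,-0.015,-0.06,0,0],[40,-0.015,-0.06,0,0],[40,-0.015,-0.06,0,0]]])

```text
time: 9.7
tool_pos: [454.2, 222.1, 120.8]
tcp_rot: [0.0, 1.0, -0.02, -0.001]
ft_force: [0.3, -0.4, -1.3]
finger_gap: 0.526
gripper_force: 40.0
```

servo_tool(plan=[[[40,-0.015,-0.06,0,0],[40,-0.015,-0.05,0,0],[40,-0.012,-0.0477,0,0],[40,0,0,0,-0.05],[40,0,0,0,-0.08]]])

```text
time: 10.2
tool_pos: [439.7, 285.6, 120.7]
tcp_rot: [0.0, 0.999, 0.033, -0.001]
ft_force: [0.1, -0.3, -1.1]
finger_gap: 0.521
gripper_force: 40.0
```

servo_tool(plan=[[[40,0,0,0,-0.08],[40,0,0,0,-0.08],[40,0,0,0,-0.038],[40,0,0,0,0],[40,0,0,0,0]]])

```text
time: 10.7
tool_pos: [440.6, 284.5, 121.1]
tcp_rot: [0.0, 0.994, 0.108, -0.0]
ft_force: [0.5, -0.2, 0.1]
finger_gap: 0.522
gripper_force: 40.0
```

Run:
```python
from h import *
go([440.4,284.2,70],12.5)
m=robot.camera_model('wrist');im=robot.get_image('wrist')
a=top(im,'wrist',45,410,620,220,370,2,m); z=st()[1][2]
b=top(im,'wrist',z+1.5,410,620,220,370,2,m)
cv2.imwrite('pics/tw3.png',np.hstack([a,b]))
```

```text
t 10.7 tcp [440.6 284.5 121.1] yaw 12.45 F [ 0.5 -0.2  0.1] tool d mm [-0.3  0.2 51.1] units [-0.0007  0.0005  0.1278] turn units -0.001 q6 1.71
```

View pics/tw3.png

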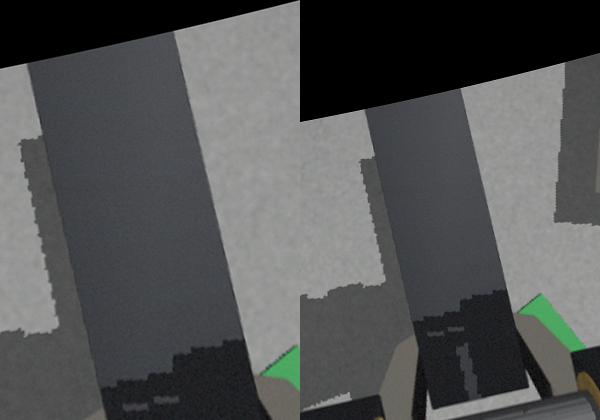

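servo_tool(plan=[[[40,0,0,0.03,0],[40,0,0,0.05,0],[40,0,0,0.05,0],[40,0,0,0.03,0],[40,0,0,0,0]]])

```text
time: 11.25
tool_pos: [439.4, 283.6, 55.2]
tcp_rot: [0.001, 0.994, 0.109, -0.002]
ft_force: [-0.4, -0.1, 0.1]
finger_gap: 0.522
gripper_force: 40.0
```

servo_tool(plan=[[[40,0,0,0,0],[40,0,0,0,0]]])

```text
time: 11.45
tool_pos: [441.6, 284.5, 58.1]
tcp_rot: [-0.0, 0.994, 0.109, 0.001]
ft_force: [-0.2, -0.2, -0.9]
finger_gap: 0.521
gripper_force: 40.0
```

Run:
```python
from h import *
go([440.4,284.2,47],12.5)
o=[]
for c in ['scene','side']:
    im=robot.get_image(c); p=proj(c,[498,297,45]).astype(int)
    o.append(cv2.resize(im[p[1]-60:p[1]+60,p[0]-80:p[0]+80],(400,300),interpolation=cv2.INTER_CUBIC))
cv2.imwrite('pics/pl.png',np.hstack(o))
```

```text
t 11.45 tcp [441.6 284.5  58.1] yaw 12.5 F [-0.2 -0.2 -0.9] tool d mm [-1.3  0.1 11.1] units [-0.0032  0.0002  0.0277] turn units 0.0 q6 1.71
```

View pics/pl.png

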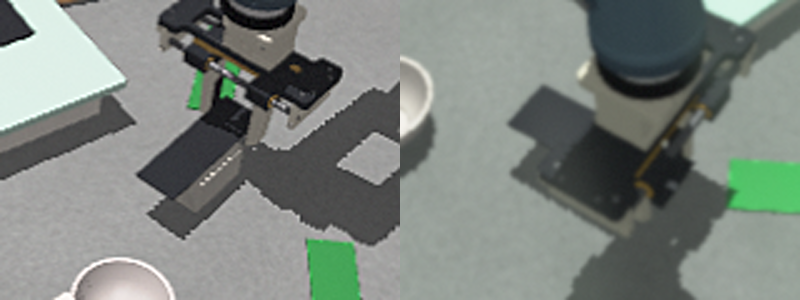

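The slate hovers over the plinth, along its long side. Lowering to contact.

servo_tool(plan=[[[40,0,0,0.01,0],[40,0,0,0.01,0],[40,0,0,0.005,0],[40,0,0,0,0],[40,0,0,0,0]]])

```text
time: 12.05
tool_pos: [440.8, 284.2, 47.2]
tcp_rot: [0.0, 0.994, 0.109, -0.0]
ft_force: [-0.3, -0.5, 0.4]
finger_gap: 0.527
gripper_force: 40.0
```

servo_tool(plan=[[[40,0,0,0.0025,0],[40,0,0,0,0],[40,0,0,0,0]]])

```text
time: 12.35
tool_pos: [441.0, 284.3, 46.6]
tcp_rot: [-0.0, 0.994, 0.109, 0.0]
ft_force: [-0.5, -0.3, 3.0]
finger_gap: 0.525
gripper_force: 40.0
```

Contact at 3 N and the expected height; releasing.

servo_tool(plan=[[[80,0,0,0,0],[80,0,0,0,0],[80,0,0,0,0],[80,0,0,0,0],[80,0,0,0,0]]])

```text
time: 12.85
tool_pos: [440.9, 284.2, 46.3]
tcp_rot: [0.0, 0.994, 0.109, -0.0]
ft_force: [-0.3, -0.4, -0.4]
finger_gap: 0.854
gripper_force: 0.0
```

servo_tool(plan=[[[80,0,0,-0.03,0],[80,0,0,-0.06,0],[80,0,0,-0.12,0],[80,0,0,-0.12,0],[80,-0.06,0,-0.1,0]]])

```text
time: 13.35
tool_pos: [419.9, 279.5, 222.1]
tcp_rot: [-0.001, 0.994, 0.109, 0.002]
ft_force: [0.2, 1.0, 1.2]
finger_gap: 0.86
gripper_force: 0.0
```

servo_tool(plan=[[[80,-0.08,0,0,0],[80,0,0,0,0],[80,0,0,0,0]]])

```text
time: 13.65
tool_pos: [386.0, 272.2, 219.4]
tcp_rot: [-0.0, 0.994, 0.109, 0.001]
ft_force: [0.5, 0.8, 0.7]
finger_gap: 0.859
gripper_force: 0.0
```

Run:
```python
from h import *
go([400,284,200])
m=robot.camera_model('wrist');im=robot.get_image('wrist')
a=top(im,'wrist',48,400,620,220,370,2,m)
s=robot.get_image('scene');b=top(s,'scene',48,400,620,220,370)
for k in (a,b):
    n,l,t,ce=cv2.connectedComponentsWithStats((k.max(2)<95).astype(np.uint8))
    for i in range(1,n):
        if t[i,4]>4000:
            r=cv2.minAreaRect(np.argwhere(l==i)[:,::-1].astype(np.float32)); print(620-r[0][1]/2,370-r[0][0]/2,np.array(r[1])/2,r[2])
cv2.imwrite('pics/end.png',np.hstack([a,b]))
```

```text
t 13.65 tcp [386.  272.2 219.4] yaw 12.54 F [0.5 0.8 0.7] tool d mm [16.2 -8.5 19.4] units [ 0.0404 -0.0212  0.0486] turn units None q6 1.73
518.5000152587891 295.25 [202.99996948 149.49996948] 90.0
502.25 313.25 [203.5 113.5] 90.0
```

View pics/end.png

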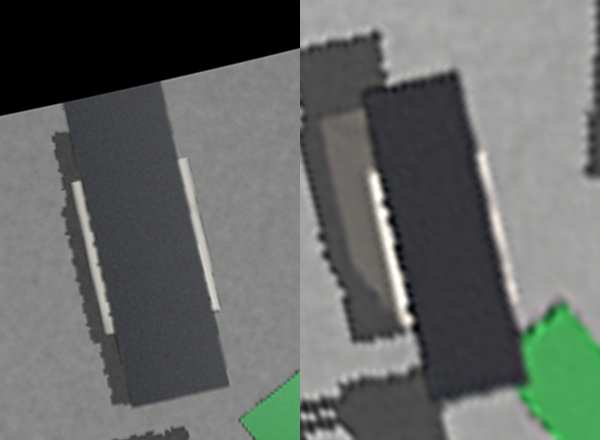

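The slate lies flat and parallel to the plinth. White strips of similar width show on both sides (cols 75–110 and 180–218), and the near overhang is about 37 mm, so it is centred within about 3 mm. Handing in.

```bash
python3 -c "
from bench import robot
print(robot.finish_job())"
```

```text
the job is handed in; nothing more can be done
None
```

The bare slate lies flat on the empty plinth, centred to within about 3 mm and along its long side; the filled slate was never touched, and I handed the job in at about 14 s without the hand-in returning a verdict.

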